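# Find and mark the balance point of a loaf board

## Task

Push the steel-shod loaf board lengthwise over the edge of the white block, about 10 mm at a time and backing off after each push (a pressing finger holds the end down), until it just tips by itself. Then mark its balance point for the bakers: set the wider clip astride the board right above the edge. Let go, leaving the board across the edge and the smaller clip where it is.

Things in the scene. Friction and masses are not known exactly. Their poses are not given: they have to be found in the camera images.
- block: Fixed white block, 260 mm long (x), 100 wide (y), 26 high; one end is the tipping edge. Origin: middle of that edge at table level. x points along the block and out over the edge (robot's right); the block lies at x -260 to 0, beyond is bare table, 26 mm lower. Two steel guide strips 8 mm high on top, x -260 to -70, keep the board straight, 3.5 mm play each side.
- board: Loose wooden board in the guides, 450 x 60 x 14 mm (x, y, z), 0.5 kg, last 60 mm at +x shod in dark steel. Origin: middle of underside; x to the steel end, which leads over the edge. Push its plain end (225 mm behind origin), which sticks out behind the block, 33 mm above the table. Balances 10-100 mm from origin towards the steel. Stays where left; tipped, slopes 10 deg, steel end on the table.
- clip_grip (a point): Clip to use, the wider: loose dark steel saddle (upside-down U) 34 mm in x, 76 in y, inside width 68, legs 10 deep, plate 5 thick, 50 g; white fin on top 26 (x) x 12 (y) x 50 high, gripped across y from above. Point: middle of fin, 40 mm above the feet, 30 above the plate's underside, which rests on the board's top. Set on, its y lies across the board, legs down both sides.
- small_clip_grip (a point): The smaller clip, same form but only 42 mm across y (inside width 34, too narrow for the board), not to be used. This point is the middle of its fin, 40 mm above the table.
There are look-alikes about, which are no part of the job. Leave any blue or green look-alike of the part that bears clip_grip alone.

How it is judged:
On the way, in this order (a step that is already met when the one before it is completed fails the run):
1. the board has tipped over the block's edge (more than 5 degrees) with the robot not touching it (angle between board's own z axis and vertical above 0.09 rad and contact force between each of the arm, the fingers and board below 0.1 N and contact force between board and block above 0.2 N), for 0.2 s.
2. the wider clip sits over the board at its balance point (x of clip_grip in the frame of board between 0.057 and 0.087 m and y of clip_grip in the frame of board between -0.01 and 0.01 m and z of clip_grip in the frame of board between 0.034 and 0.045 m and angle between the y axis of clip_grip and the y axis of board, either way round below 0.2 rad and angle between the z axis of clip_grip and the z axis of board, either way round below 0.2 rad), for 0.2 s.
At the end, for the whole second after the job is handed in: The wider clip sits astride the board, seated on top, square within 11 degrees, within 15 mm of the balance point and 10 mm of the middle line; the board rests across the block edge, its middle 25-115 mm behind it, within 20 mm of the block's middle line; smaller clip moved under 30 mm (all of step 2 and x of board in the frame of block between -0.115 and -0.025 m and y of board in the frame of block between -0.02 and 0.02 m and angle between board's own z axis and vertical below 0.35 rad and contact force between board and block above 0.2 N and linear speed of board below 0.02 m/s and distance of small_clip_grip from where it was at the start of the episode below 0.03 m); the robot touches nothing.
It fails at once if the smaller clip is moved more than 30 mm (distance of small_clip_grip from where it was at the start of the episode above 0.03 m).
It also fails if it takes over 64 s, if anything falls off the work surface, if the arm or the gripper's body presses on something with over 40 N, if the wrist force passes 120 N, or if a joint passes its speed limit or range.

## Robot

A 6-joint arm with a two-finger parallel gripper is mounted at the origin on the work surface. World frame = base frame: x ahead of the robot, y to its left, z up, the work surface at z = 0. Lengths are in m, angles in rad, forces in N, time in s.
With the tool pointing down it reaches from about 0.25 to 0.725 m from the base axis. Payload 4 kg.
Tool frame: the origin (TCP) lies on the centre line of the jaws, within the pads' length; the fingertips stand 11 mm ahead of it and the grasp point (between the pads) lies 8 mm behind it (bot.nose_length is the distance from the TCP to the fingertips, in m); z points along the fingers, y is the direction in which the jaws open and shut (so a half turn about z gives the same grasp; the last joint's range is limited). The gripper opens to 85 mm and grips with 20 to 120 N. Pads are 22 mm wide; open, the fingers measure 114 mm over their backs; the gripper's body (76 mm by 85 mm) begins 54 mm behind the grasp point. The pads swing forward as they close: fully open they stand 13 mm farther back than shut.
Start: joints at [1.332, 0.241, 0.005, 1.335, 0, 1.571], TCP at [0.118, 0.486, 0.242] pointing down, gripper open.
Joint ranges: [-2.72, 2.72], [-1.05, 1.87], [-1.09, 1.28], [-1.99, 2.15], [-1.42, 1.44], [-3.14, 3.14]. Speed limits (rad/s): [2.79, 2.79, 3.14, 3.14, 3.14, 3.14].

## Interface

Orientations are given as a unit quaternion [x, y, z, w].
In Python, from workcell import bot gives the robot as it stands.
- The arm moves only by the tool play_rows, never from a script. Its argument "plan" is one flat list of numbers, 6 for each row, row after row: the shift along the tool's x, y, z in mm, then the turn, a rotation vector about the tool's x, y, z in rad. A call has 1 to 20 rows; each row shifts and turns the commanded pose from where the row before left it, along the tool's axes as they then stand; what a row does not reach is not made up. A row lasts 1/8 s, in which the tool goes at most 62.5 mm and 10.7 degrees, less where a joint would pass 70% of its speed; a pose out of reach is approached as far as the arm can. A call with a gripper value outside its range is refused whole. "hand" is the opening in per cent of the stroke, from 0 (shut) to 100 (fully open), set as the call begins (left out, the last holds). The fingers move at their own pace and stop on an object; the grip force is fixed at half the most. Time passes only in rows, so rows that do not move let the fingers close. It gives the time, the measured TCP pose, the force and the opening at its end, in the units of the state.
- bot.get_obs(): the state, without advancing time (a new reading comes with each control period).
- bot.camera(name): name is "scene" or "top" or "wrist"; returns a dict with "frame" (480x640x3 uint8, blue, green, red), "range_z" (480x640 float32, m along the optical axis (not along the pixel's ray), 0 where there is no reading), "K" (3x3 intrinsics, pixels), "cam_to_world" (4x4, takes a point from camera to world coordinates). Camera axes: x right, y down, z forward; pixel columns grow to the right and rows downward; lengths in m; the calibration is good to about 2 mm. A picture is of the moment at which its call begins.
- bot.job_done(): hands the job in, once; it reports no verdict.
Trained networks look in the newest picture that a camera, given by its name, has taken for a name from the list of things; names that differ only in an ending like _2 or _b are one class to them, and where a whole thing is asked for, a point or a joint stands for the part that bears it (a point fixed in the world has none). Each returns a list of dicts, best first, with "p" (0 to 1); they miss things now and then, are a little off and sometimes report something else, mostly with a low value. They report only what shows in the picture. A call takes as long as a camera call. They do not tell look-alikes from the thing itself.
- bot.outline_of(query, camera): "mask" (480x640 bool, what is visible of it) and "point" ([row, column] in pixels, amid what is visible of it).
The state is a dict: "clock": time; "joint_pos": joint angles; "joint_vel": joint speeds; "tau": joint torques, N m; "eef_pos": TCP position; "tool_rot": TCP orientation; "ft_force": force on the tool from outside, world axes, zero at the start; "ft_torque": the same for the moment, N m; "grip_width": finger opening in m.
Only numpy, scipy, OpenCV 4.12 (cv2) and the standard library are available. Lean on these libraries where they do the work, as an engineer would, in place of code of your own. Each camera call takes 0.05 s, during which the arm holds its last target.

## Working session

There is one attempt and no reset: what is moved stays moved. The work goes in short steps, Python scripts to look and compute and a tool call to move; the robot and the scene stay as the last step left them, time stands still between calls to the robot, and variables do not carry over. Pictures are saved under pics/ and viewed, and the job is handed in when it is done.

Besides the shell and the picture viewer there is one more tool, called after "Call:" in YAML: its name, and indented under it one key for each argument. play_rows: Moves the arm, as the interface text tells. Its arguments: {"type":"object","properties":{"plan":{"type":"array","items":{"type":"number"}},"hand":{"type":"number"}},"required":["plan"]}

```bash
ls; mkdir -p pics
cat > h.py <<'E'
import numpy as np, cv2
from workcell import bot
def snap(cam,name):
    c=bot.camera(cam); cv2.imwrite(f'pics/{name}.png',c['frame']); np.savez(f'pics/{name}.npz',d=c['range_z'],K=c['K'],T=c['cam_to_world'],f=c['frame']); return c
def pts(c):
    d=c['range_z'];K=c['K'];T=c['cam_to_world']
    v,u=np.mgrid[:480,:640]
    P=np.stack([(u-K[0,2])/K[0,0]*d,(v-K[1,2])/K[1,1]*d,d],-1)
    W=P@T[:3,:3].T+T[:3,3]
    W[d<=0]=np.nan
    return W
E
python3 - <<'E'
from h import *
o=bot.get_obs(); print({k:np.round(v,3) for k,v in o.items()}, bot.nose_length)
for cam in ['scene','top']:
    c=snap(cam,cam+'0'); W=pts(c)
    for q in ['board','block','clip_grip','small_clip_grip']:
        for r in bot.outline_of(q,cam):
            m=r['mask']; w=W[m]; 
            print(cam,q,round(r['p'],2),np.round(r['point']),m.sum(),np.round(np.nanmedian(w,0),3),np.round(np.nanpercentile(w,[2,98],axis=0),3).tolist())
E
```

```text
pics
{'clock': np.float64(0.0), 'joint_pos': array([ 1.332,  0.241,  0.004,  1.335, -0.   ,  1.571]), 'joint_vel': array([-0.   , -0.   ,  0.001,  0.001,  0.   ,  0.001]), 'tau': array([-0.0000e+00, -3.7232e+01,  2.5241e+01,  1.7000e-02,  0.0000e+00,
        0.0000e+00]), 'eef_pos': array([0.118, 0.485, 0.241]), 'tool_rot': array([ 0.119,  0.993, -0.001, -0.   ]), 'ft_force': array([-0.148, -0.037, -1.373]), 'ft_torque': array([-0.014,  0.002,  0.035]), 'grip_width': np.float64(0.085)} 0.011
scene board 0.84 [195. 364.] 5804 [0.489 0.086 0.039] [[0.449, -0.159, 0.028], [0.517, 0.273, 0.041]]
scene block 0.66 [218. 344.] 3057 [0.524 0.059 0.022] [[0.507, -0.08, -0.001], [0.534, 0.171, 0.034]]
scene clip_grip 0.88 [275. 347.] 1223 [0.666 0.117 0.015] [[0.625, 0.098, 0.001], [0.698, 0.133, 0.065]]
scene clip_grip 0.85 [241. 297.] 1127 [0.622 0.013 0.015] [[0.58, -0.017, -0.0], [0.655, 0.042, 0.065]]
scene clip_grip 0.8 [273. 462.] 1137 [0.604 0.266 0.015] [[0.579, 0.229, -0.0], [0.615, 0.301, 0.065]]
scene clip_grip 0.77 [341. 349.] 1757 [0.784 0.15  0.015] [[0.756, 0.109, 0.003], [0.807, 0.183, 0.065]]
scene small_clip_grip 0.69 [239. 214.] 850 [ 0.677 -0.104  0.023] [[0.652, -0.123, -0.0], [0.693, -0.092, 0.065]]
top board 0.64 [341. 304.] 11184 [0.479 0.057 0.04 ] [[0.446, -0.161, 0.037], [0.512, 0.272, 0.043]]
top block 0.73 [364. 310.] 4125 [0.45  0.047 0.027] [[0.426, -0.078, 0.023], [0.53, 0.17, 0.037]]
top clip_grip 0.88 [268. 181.] 1002 [0.594 0.26  0.016] [[0.578, 0.228, 0.006], [0.613, 0.302, 0.066]]
top clip_grip 0.86 [253. 333.] 902 [0.611 0.013 0.016] [[0.58, -0.014, 0.012], [0.651, 0.038, 0.067]]
top clip_grip 0.64 [164. 253.] 907 [0.773 0.141 0.016] [[0.75, 0.11, 0.007], [0.803, 0.179, 0.067]]
top small_clip_grip 0.63 [221. 405.] 559 [ 0.666 -0.106  0.017] [[0.65, -0.125, 0.005], [0.692, -0.093, 0.068]]
```

View pics/scene0.png

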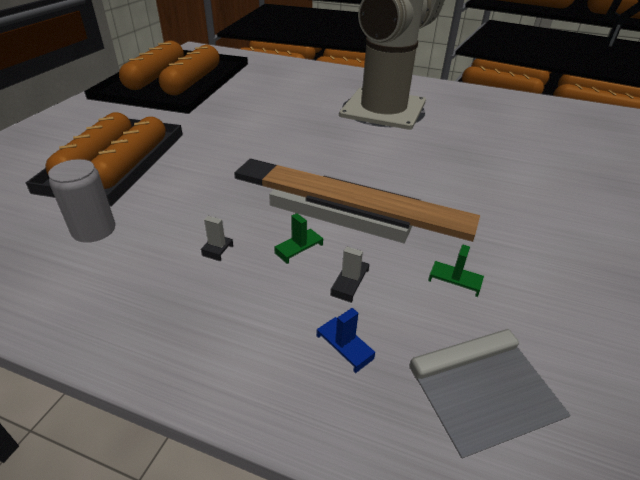

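View pics/top0.png

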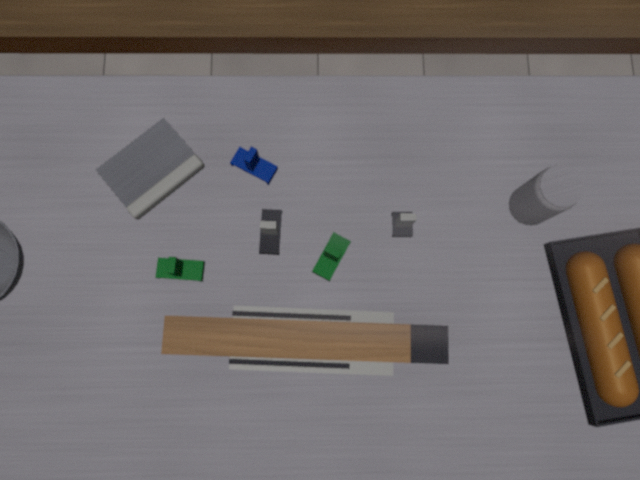

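The scene and top views show the board (plain end at px (163,335), steel end at (447,343)) and the block edge near column 393. The wider white-fin clip is at (270,232) and the small one at (403,224); the green and blue ones are look-alikes. Next I'll get precise measurements.

```bash
cat >> h.py <<'E'
class L(dict): pass
def load(n):
    z=np.load(f'pics/{n}.npz'); return dict(frame=z['f'],range_z=z['d'],K=z['K'],cam_to_world=z['T'])
def rect(W,mask,zlo,zhi,box):
    m=(W[...,2]>zlo)&(W[...,2]<zhi)&(W[...,0]>box[0])&(W[...,0]<box[1])&(W[...,1]>box[2])&(W[...,1]<box[3])
    if mask is not None: m&=mask
    n,l,s,_=cv2.connectedComponentsWithStats(m.astype(np.uint8))
    k=1+np.argmax(s[1:,4]); p=W[l==k][:,:2].astype(np.float32)
    return cv2.minAreaRect(p), len(p), np.median(W[l==k],0)
E
python3 - <<'E'
from h import *
for n in ['top0','scene0']:
    c=load(n);W=pts(c)
    print(n,'board',rect(W,None,.036,.05,(.4,.56,-.25,.35)))
    b=rect(W,None,.020,.031,(.4,.57,-.13,.2)); print('blocktop',b, cv2.boxPoints(b[0]).tolist())
    for nm,bx in [('clip',(.6,.71,.07,.155)),('small',(.63,.72,-.15,-.07))]:
        print(nm,'fin top',rect(W,None,.055,.08,bx)); print(nm,'plate',rect(W,None,.008,.025,bx))
    f=c['frame']; 
    print(np.nanmedian(W[(np.abs(W[...,2])<.01)],0))
c=load('top0');cv2.imwrite('pics/top0z.png',cv2.resize(c['frame'][190:400,140:460],None,fx=2.4,fy=2.4,interpolation=cv2.INTER_CUBIC))
E
```

```text
top0 board (((0.47908467054367065, 0.05557641386985779), (0.4508809447288513, 0.060110438615083694), 87.48316192626953), 11083, array([0.47878726, 0.05674674, 0.04051263]))
blocktop (((0.4377891421318054, 0.04695138335227966), (0.2604736387729645, 0.02070302516222), 87.51703643798828), 1488, array([0.43538229, 0.02073714, 0.02658991])) [[0.42180517315864563, -0.08271472156047821], [0.44248875975608826, -0.0836116224527359], [0.4537731111049652, 0.17661748826503754], [0.4330895245075226, 0.17751438915729523]]
clip fin top (((0.6591271758079529, 0.11498580873012543), (0.025736849755048752, 0.01223253645002842), 86.11239624023438), 141, array([0.6586225 , 0.1149413 , 0.06472084]))
clip plate (((0.6594446897506714, 0.11512134224176407), (0.03413371741771698, 0.07641267776489258), 86.72541046142578), 710, array([0.6499833 , 0.11384988, 0.01544211]))
small fin top (((0.6707845330238342, -0.10953535884618759), (0.026046784594655037, 0.011647452600300312), 88.93714904785156), 143, array([ 0.66964334, -0.10887218,  0.06541508]))
small plate (((0.6713158488273621, -0.1094805896282196), (0.0338
[... 717 characters left out ...]
3035889), (0.02622959017753601, 0.014388633891940117), 82.75643157958984), 185, array([0.66323226, 0.11640937, 0.06343545]))
clip plate (((0.6597467064857483, 0.11543861031532288), (0.03457028791308403, 0.07847282290458679), 86.62367248535156), 651, array([0.67533358, 0.11851287, 0.01438813]))
small fin top (((0.6713947653770447, -0.10901166498661041), (0.013725081458687782, 0.026487009599804878), 0.8220376372337341), 160, array([ 0.67504163, -0.10755594,  0.06329015]))
small plate (((0.6715496182441711, -0.10932508111000061), (0.035285092890262604, 0.044918932020664215), 88.0070571899414), 357, array([ 0.67873385, -0.10340252,  0.01438535]))
[ 6.75664916e-01  1.15674391e-01 -5.66514776e-04]
```

View pics/top0z.png

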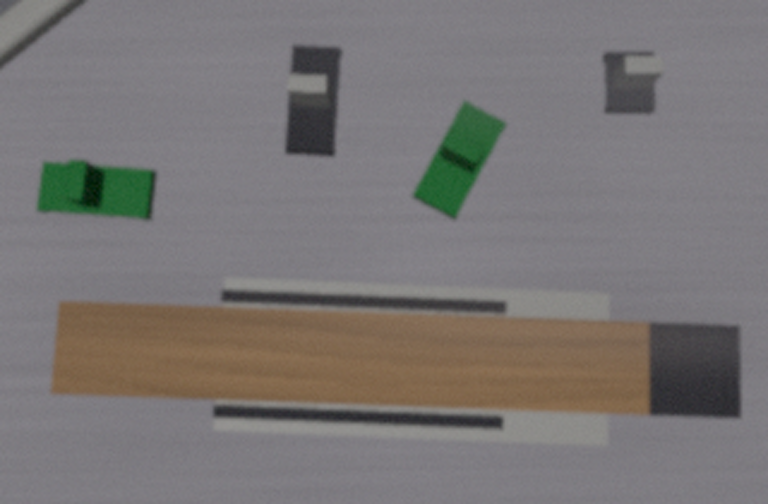

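Call:
play_rows:
  plan: [0,0,0,0,0,-0.1766,0,0,0,0,0,-0.1766,0,0,0,0,0,-0.1766,0,0,0,0,0,-0.1766,0,0,0,0,0,-0.1766,0,0,0,0,0,-0.1766,0,0,0,0,0,-0.1766,0,0,0,0,0,-0.1766,0,0,0,0,0,-0.1766,0,0,0,0,0,-0.1766,19,-47,0,0,0,0,19,-47,0,0,0,0,19,-47,0,0,0,0,19,-47,0,0,0,0,19,-47,0,0,0,0,19,-47,0,0,0,0,19,-47,0,0,0,0,19,-47,0,0,0,0,0,0,0,0,0,0,0,0,0,0,0,0]
  hand: 0

```text
clock: 3.0
eef_pos: [0.487, 0.3174, 0.242]
tool_rot: [-0.691, 0.723, 0.0, -0.0]
ft_force: [-0.4, 0.0, -0.2]
grip_width: -0.0
```

Call:
play_rows:
  plan: [0,-3.5,41,0,0,0,0,0,41,0,0,0,0,0,41,0,0,0,0,0,41,0,0,0,0,0,41,0,0,0,0,0,0,0,0,0,0,0,0,0,0,0]

```text
clock: 3.88
eef_pos: [0.491, 0.3187, 0.039]
tool_rot: [-0.692, 0.722, -0.0, 0.001]
ft_force: [0.5, -0.1, 0.2]
grip_width: 0.0002
```

Run:
```python
from h import *
c=snap('scene','scene1');snap('wrist','wrist1')
cv2.imwrite('pics/scene1z.png',cv2.resize(c['frame'][60:300,180:500],None,fx=2.4,fy=2.4))
c=snap('top','top1');W=pts(c)
print(rect(W,None,.036,.05,(.4,.56,-.25,.29)))
```

```text
(((0.47906526923179626, 0.055581554770469666), (0.4512656629085541, 0.06013745069503784), 87.4930419921875), 11078, array([0.47879953, 0.05672709, 0.04053007]))
```

View pics/scene1z.png

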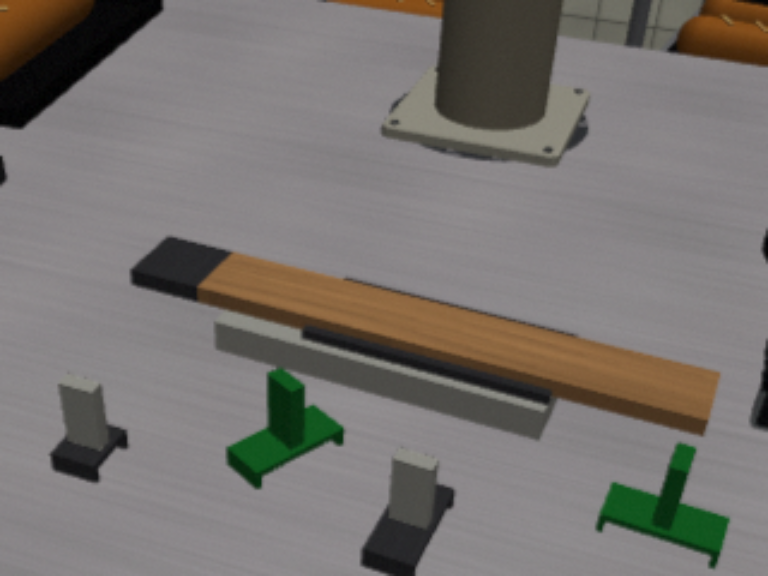

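View pics/top1.png

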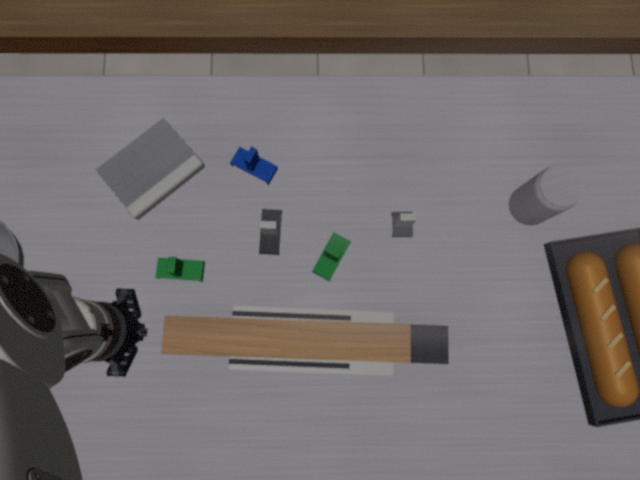

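The gripper is lined up behind the plain end (top px about (130,330)), and the board is straight and unmoved.

Call:
play_rows:
  plan: [0,0,4,0,0,0,10,0,0,0,0,0,10,0,0,0,0,0,5,0,0,0,0,0,4,0,0,0,0,0,4,0,0,0,0,0,4,0,0,0,0,0,0,0,0,0,0,0,0,0,0,0,0,0]

```text
clock: 5.15
eef_pos: [0.4891, 0.2801, 0.0332]
tool_rot: [-0.691, 0.722, -0.0, -0.0]
ft_force: [-0.4, 0.2, 0.4]
grip_width: 0.0002
```

Call:
play_rows:
  plan: [-10,0,0,0,0,0,-5,0,0,0,0,0,0,0,0,0,0,0]

```text
clock: 5.52
eef_pos: [0.4899, 0.2962, 0.0333]
tool_rot: [-0.692, 0.722, -0.0, 0.0]
ft_force: [-0.3, -1.0, -0.5]
grip_width: 0.0001
```

```bash
cat >> h.py <<'E'
def bd(n):
    c=snap('top',n);W=pts(c)
    r=rect(W,None,.033,.09,(.4,.56,-.25,.285)); (cx,cy),_,a=r[0]
    x=-((cx-.4718)*.0436+(cy+.0849)*.999); 
    # slope along y
    m=(np.abs(W[...,0]-.478)<.02)&(W[...,1]>-.26)&(W[...,1]<.28)&(W[...,2]>.02)
    p=W[m]; s=np.polyfit(p[:,1],p[:,2],1)[0]
    o=bot.get_obs(); e=o['eef_pos']
    print('blk x',round(x,4),r[0],'slope',round(float(s),3),'tcp',np.round(e,4),'along',round((e[0]-.4718)*.0436+(e[1]+.0849)*.999,4),np.round(o['ft_force'],1),o['clock'])
E
python3 -c "
from h import *
bd('t2')"
```

```text
blk x -0.128 ((0.4786026179790497, 0.04297588765621185), (0.4506591260433197, 0.06007853150367737), 87.48137664794922) slope 1.004 tcp [0.4897 0.2958 0.0332] along 0.3811 [ 0.1 -0.5  0.5] 5.575
```

Call:
play_rows:
  plan: [10,0,0,0,0,0,5,0,0,0,0,0,4,0,0,0,0,0,4,0,0,0,0,0,3,0,0,0,0,0,0,0,0,0,0,0,-10,0,0,0,0,0,-6,0,0,0,0,0,0,0,0,0,0,0,10,0,0,0,0,0,5,0,0,0,0,0,4,0,0,0,0,0,4,0,0,0,0,0,3,0,0,0,0,0,0,0,0,0,0,0,-10,0,0,0,0,0,-6,0,0,0,0,0,0,0,0,0,0,0]

```text
clock: 7.82
eef_pos: [0.489, 0.2762, 0.0332]
tool_rot: [-0.692, 0.722, -0.0, 0.0]
ft_force: [-0.4, 0.2, 0.3]
grip_width: 0.0002
```

```bash
sed -i 's/(W\[...,2\]>.02)$/(W[...,2]>.02)\&(W[...,2]<.09)/' h.py; python3 -c "
from h import *
bd('t3')"
```

```text
blk x -0.1074 ((0.4778536856174469, 0.022347167134284973), (0.4510623812675476, 0.060206953436136246), 87.40293884277344) slope 0.002 tcp [0.4888 0.2758 0.0332] along 0.3611 [ 0.6 -0.1  0. ] 7.875
```

Call:
play_rows:
  plan: [10,0,0,0,0,0,5,0,0,0,0,0,4,0,0,0,0,0,4,0,0,0,0,0,3,0,0,0,0,0,0,0,0,0,0,0,-10,0,0,0,0,0,-6,0,0,0,0,0,0,0,0,0,0,0,0,0,0,0,0,0]

```text
clock: 9.12
eef_pos: [0.4883, 0.2655, 0.0332]
tool_rot: [-0.692, 0.722, -0.0, -0.0]
ft_force: [0.2, -0.6, 0.5]
grip_width: -0.0
```

Call:
play_rows:
  plan: [10,0,0,0,0,0,5,0,0,0,0,0,4,0,0,0,0,0,4,0,0,0,0,0,3,0,0,0,0,0,0,0,0,0,0,0,-10,0,0,0,0,0,-6,0,0,0,0,0,0,0,0,0,0,0,0,0,0,0,0,0]

```text
clock: 10.38
eef_pos: [0.4879, 0.2555, 0.0332]
tool_rot: [-0.692, 0.722, -0.0, -0.0]
ft_force: [0.6, 0.0, -0.1]
grip_width: -0.0002
```

```bash
python3 -c "
from h import *
bd('t4')"
```

```text
blk x -0.0874 ((0.47723767161369324, 0.002301350235939026), (0.45055559277534485, 0.0601627416908741), 87.35481262207031) slope 0.0 tcp [0.4879 0.2554 0.0332] along 0.3407 [-0.1 -0.5 -0.2] 10.425
```

One more 10 mm push, then a check.

Call:
play_rows:
  plan: [10,0,0,0,0,0,5,0,0,0,0,0,4,0,0,0,0,0,4,0,0,0,0,0,3,0,0,0,0,0,0,0,0,0,0,0,-10,0,0,0,0,0,-6,0,0,0,0,0,0,0,0,0,0,0,0,0,0,0,0,0,0,0,0,0,0,0]

```text
clock: 11.8
eef_pos: [0.4876, 0.2453, 0.0332]
tool_rot: [-0.691, 0.722, -0.0, -0.0]
ft_force: [-0.1, -0.3, -0.0]
grip_width: 0.0001
```

```bash
python3 -c "
from h import *
bd('t5')"
```

```text
blk x -0.0774 ((0.47682544589042664, -0.007653370499610901), (0.45076537132263184, 0.06018209457397461), 87.3083724975586) slope -0.0 tcp [0.4876 0.2453 0.0333] along 0.3305 [-0.1 -0.1  1. ] 11.85
```

Call:
play_rows:
  plan: [10,0,0,0,0,0,5,0,0,0,0,0,3,0,0,0,0,0,3,0,0,0,0,0,3,0,0,0,0,0,0,0,0,0,0,0,-10,0,0,0,0,0,-6,0,0,0,0,0,0,0,0,0,0,0,0,0,0,0,0,0,0,0,0,0,0,0,0,0,0,0,0,0,0,0,0,0,0,0]

```text
clock: 13.48
eef_pos: [0.4873, 0.2374, 0.0334]
tool_rot: [-0.691, 0.722, -0.0, 0.0]
ft_force: [-0.4, 0.7, 0.3]
grip_width: -0.0001
```

```bash
python3 -c "
from h import *
bd('t6')"
```

```text
blk x -0.1163 ((0.483663409948349, 0.030989155173301697), (0.3439742624759674, 0.07019425183534622), 87.23751831054688) slope 0.165 tcp [0.4873 0.2374 0.0333] along 0.3226 [-0.3 -0.7  0.3] 13.525
```

Call:
play_rows:
  plan: [-15,0,0,0,0,0,-20,0,0,0,0,0,-20,0,-20,0,0,0,0,0,-50,0,0,0,0,0,-50,0,0,0,0,0,0,0,0,0]
  hand: 100

```text
clock: 14.28
eef_pos: [0.4925, 0.2959, 0.1585]
tool_rot: [-0.692, 0.722, -0.001, 0.005]
ft_force: [0.7, 0.0, -0.5]
grip_width: 0.0857
```

Run:
```python
from h import *
bd('t7')
c=snap('scene','s7'); cv2.imwrite('pics/s7z.png',cv2.resize(c['frame'][60:300,180:500],None,fx=2.4,fy=2.4))
c=load('t7');cv2.imwrite('pics/t7z.png',cv2.resize(c['frame'][190:400,140:460],None,fx=2.4,fy=2.4))
W=pts(c)
m=(np.abs(W[...,0]-.478)<.06)&(W[...,1]>-.26)&(W[...,1]<.25)
# fit plane to board centre strip
q=m&(np.abs(W[...,0]-.475)<.015)&(W[...,2]>.01)&(W[...,2]<.12)
p=W[q]; k=np.polyfit(p[:,1],p[:,2],1); r=p[:,2]-np.polyval(k,p[:,1]); print(k,np.std(r),p[:,1].min(),p[:,1].max())
f=np.abs(W[...,2]-(W[...,1]*k[0]+k[1]))<.006
R=rect(W,f,-.01,.13,(.4,.56,-.27,.26)); print(R, cv2.boxPoints(R[0]).tolist())
for nm,bx in [('clip',(.6,.71,.07,.155)),('small',(.63,.72,-.15,-.07))]:
    print(nm,'fin top',rect(W,None,.055,.08,bx)[0]); print(nm,'plate',rect(W,None,.008,.025,bx)[0])
```

```text
blk x -0.1164 ((0.48372456431388855, 0.031098216772079468), (0.34363681077957153, 0.07009563595056534), 87.2339096069336) slope 0.167 tcp [0.491  0.2948 0.1558] along 0.3802 [ 0.2 -0.4 -0.4] 14.325
[0.16688461 0.05488853] 0.001353456368567817 -0.24222392681121224 0.20383876745545804
(((0.4764235019683838, -0.019130900502204895), (0.4447375237941742, 0.06012379378080368), 87.31995391845703), 11084, array([ 0.47667413, -0.00234193,  0.05453698])) [[0.4359968304634094, -0.23985077440738678], [0.49605485796928406, -0.24266208708286285], [0.5168501734733582, 0.201588973402977], [0.4567921459674835, 0.20440028607845306]]
clip fin top ((0.6590263843536377, 0.1149708703160286), (0.025859247893095016, 0.012833717279136181), 85.20051574707031)
clip plate ((0.659460723400116, 0.11511527001857758), (0.03429650887846947, 0.07673487067222595), 86.53227996826172)
small fin top ((0.6704939007759094, -0.10977508872747421), (0.012292043305933475, 0.026760157197713852), 0.24898195266723633)
small plate ((0.671107292175293, -0.10916398465633392), (0.034237027168273926, 0.04241412878036499), 88.57552337646484)
```

View pics/s7z.png

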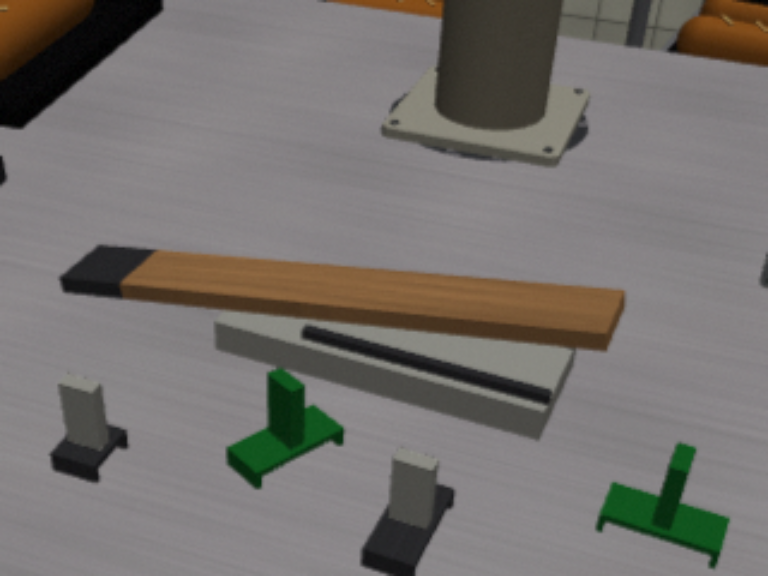

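View pics/t7z.png

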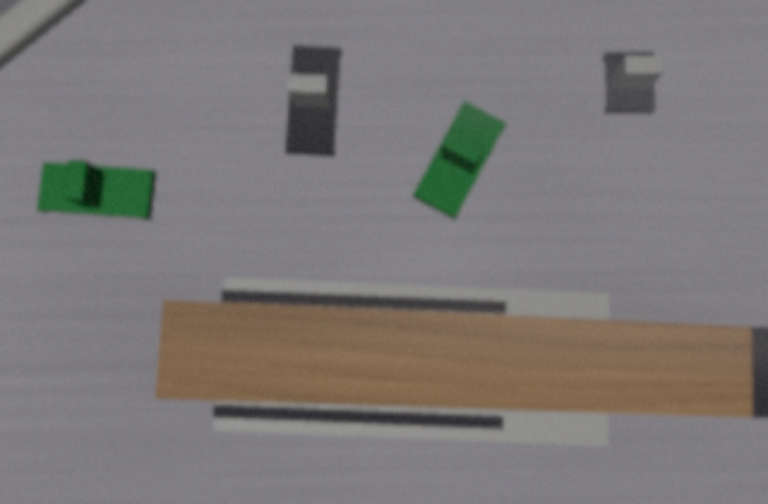

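The board has tipped by itself, sloping about 9.5° with its steel end on the table and the robot clear of it. Next is the wider clip at crop px (308,100).

Call:
play_rows:
  plan: [28,-29,0,0,0,0,29,-29,0,0,0,0,29,-29,0,0,0,0,29,-30,0,0,0,0,29,-30,0,0,0,0,28,-29,0,0,0,0,0,0,0,0,0,0,0,0,0,0,0,0]

```text
clock: 15.38
eef_pos: [0.6568, 0.1133, 0.1512]
tool_rot: [-0.692, 0.722, 0.001, -0.001]
ft_force: [-0.2, 0.8, -0.2]
grip_width: 0.085
```

Run:
```python
from h import *
c=snap('wrist','w8'); W=pts(c); o=bot.get_obs(); print(o['eef_pos'],o['tool_rot'],o['clock'])
bx=(.6,.72,.05,.17)
print('fin',rect(W,None,.055,.08,bx)); print('plate',rect(W,None,.008,.025,bx))
```

```text
[0.65678761 0.11379299 0.1517747 ] [-0.69187648  0.72201423  0.00102503 -0.00115408] 15.425
fin (((0.6579176783561707, 0.11548884958028793), (0.026555076241493225, 0.011887111701071262), 87.0186767578125), 1035, array([0.65796688, 0.11383898, 0.06484322]))
plate (((0.6579778790473938, 0.11584149301052094), (0.03475417196750641, 0.07624843716621399), 86.74274444580078), 4829, array([0.65770441, 0.11366284, 0.01502387]))
```

View pics/w8.png

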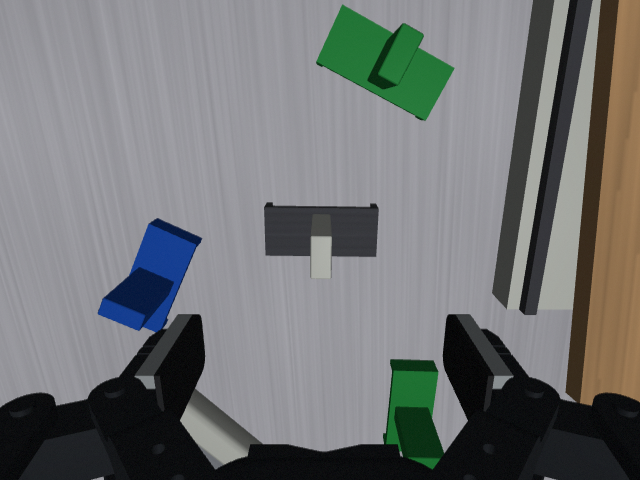

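The wrist view shows the wide clip centred between the jaws (fin at px (320,255)), and the look-alikes are clear of the fingers. I'll descend and grip.

Call:
play_rows:
  plan: [-2,-1.5,30,0,0,0,0,0,30,0,0,0,0,0,30,0,0,0,0,0,20,0,0,0,0,0,8,0,0,0,0,0,0,0,0,0,0,0,0,0,0,0]

```text
clock: 16.3
eef_pos: [0.6603, 0.1154, 0.0366]
tool_rot: [-0.692, 0.722, -0.001, 0.001]
ft_force: [0.4, -0.5, 0.4]
grip_width: 0.0855
```

Call:
play_rows:
  plan: [0,0,0,0,0,0,0,0,0,0,0,0,0,0,0,0,0,0,0,0,0,0,0,0,0,0,0,0,0,0,0,0,0,0,0,0,0,0,0,0,0,0,0,0,0,0,0,0]
  hand: 0

```text
clock: 17.3
eef_pos: [0.6598, 0.1148, 0.0355]
tool_rot: [-0.692, 0.722, -0.0, 0.0]
ft_force: [-0.6, -0.4, 2.0]
grip_width: 0.0113
```

Call:
play_rows:
  plan: [0,0,-15,0,0,0,0,0,-30,0,0,0,0,0,-40,0,0,0,0,0,-40,0,0,0,0,0,-15,0,0,0,0,0,0,0,0,0,0,0,0,0,0,0]

```text
clock: 18.18
eef_pos: [0.6585, 0.1147, 0.1731]
tool_rot: [-0.692, 0.722, 0.001, -0.002]
ft_force: [0.2, -0.3, -0.6]
grip_width: 0.0117
```

Run:
```python
from h import *
from scipy.spatial.transform import Rotation as Ro
c=snap('wrist','w9'); W=pts(c); o=bot.get_obs(); print(o['eef_pos'],o['tool_rot'],o['clock'],o['grip_width'])
T=(W-o['eef_pos'])@Ro.from_quat(o['tool_rot']).as_matrix()
m=(c['frame'].max(-1)<110)
for lo,hi in [(.005,.03)]:
    q=(T[...,2]>lo)&(T[...,2]<hi)&(np.abs(T[...,0])<.05)&(np.abs(T[...,1])<.06)
    n,l,s,_=cv2.connectedComponentsWithStats(q.astype(np.uint8)); 
    for k in range(1,n):
        if s[k,4]>100:
            p=T[l==k]; print(s[k],np.round(np.percentile(p,[1,50,99],axis=0),4).tolist(),cv2.minAreaRect(p[:,:2].astype(np.float32)))
```

```text
[0.65835875 0.11463824 0.17277623] [-0.69152712  0.72234719  0.00122368 -0.00181099] 18.225 0.011519747050286761
[ 228  262  192   85 9992] [[-0.0173, -0.0374, 0.0064], [0.0074, 0.0003, 0.0201], [0.0162, 0.0377, 0.0255]] ((-0.0008503738790750504, 0.00014139339327812195), (0.07644151896238327, 0.03508887439966202), 89.9972152709961)
```

View pics/w9.png

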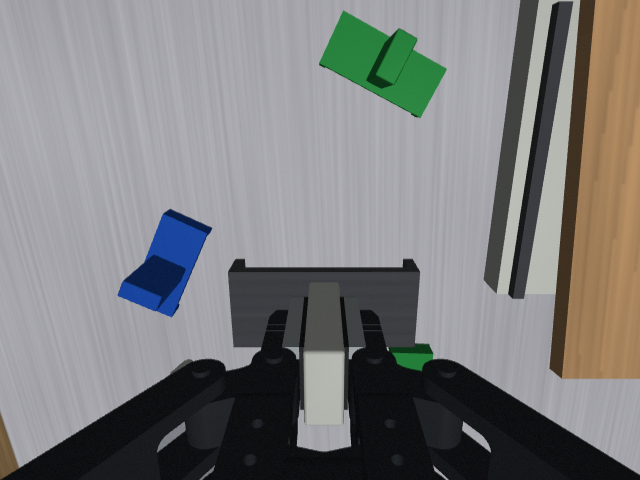

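The clip is held square and centred in the jaws (plate centred at px (324,305)). I'll carry it over the edge and tilt it to match the board.

Call:
play_rows:
  plan: [28,22,0,0,0,0,28,22,0,0,0,0,28,22,0,0,0,0,28,22,0,0,0,0,28,22,0,0,0,0,28,22,0,0,0,0,29,22,0,0,0,0,29,22,0,0,0,0,0,0,0,0,-0.083,0,0,0,0,0,-0.083,0,0,0,0,0,0,0,0,0,0,0,0,0]

```text
clock: 19.73
eef_pos: [0.4734, -0.103, 0.1744]
tool_rot: [-0.689, 0.72, 0.058, 0.059]
ft_force: [-0.5, -0.3, -0.5]
grip_width: 0.0117
```

```bash
cat > tgt.py <<'E'
from h import *
from scipy.spatial.transform import Rotation as Ro
o=bot.get_obs(); R=Ro.from_quat(o['tool_rot']).as_matrix()
ex=np.array([-.0461,-.9852,-.1648]);ez=np.array([-.0077,-.1647,.9863]);ey=np.cross(ez,ex)
Rt=np.stack([ex,-ey,-ez],1)
seat=np.array([.4729,-.0950,.0641])
print('tcp',np.round(o['eef_pos'],4),'rot err rotvec tool',np.round(Ro.from_matrix(R.T@Rt).as_rotvec(),4))
print('to seat in tool axes mm',np.round(R.T@(seat-o['eef_pos'])*1e3,1),'ft',np.round(o['ft_force'],1),o['clock'])
E
python3 tgt.py
python3 - <<'E'
from h import *
c=snap('wrist','w10')
c=snap('scene','s10'); cv2.imwrite('pics/s10z.png',cv2.resize(c['frame'][60:300,180:500],None,fx=2.4,fy=2.4))
E
```

```text
tcp [ 0.4734 -0.103   0.1744] rot err rotvec tool [ 0.0023 -0.0001  0.0029]
to seat in tool axes mm [ 10.3   0.7 110.1] ft [-0.5 -0.3 -0.5] 19.725
```

View pics/w10.png

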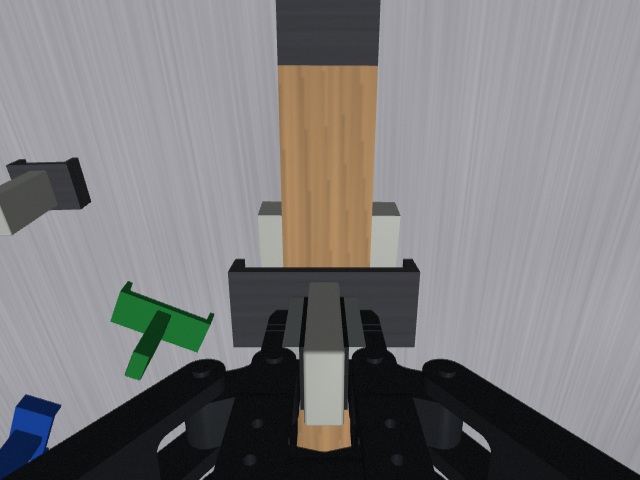

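View pics/s10z.png

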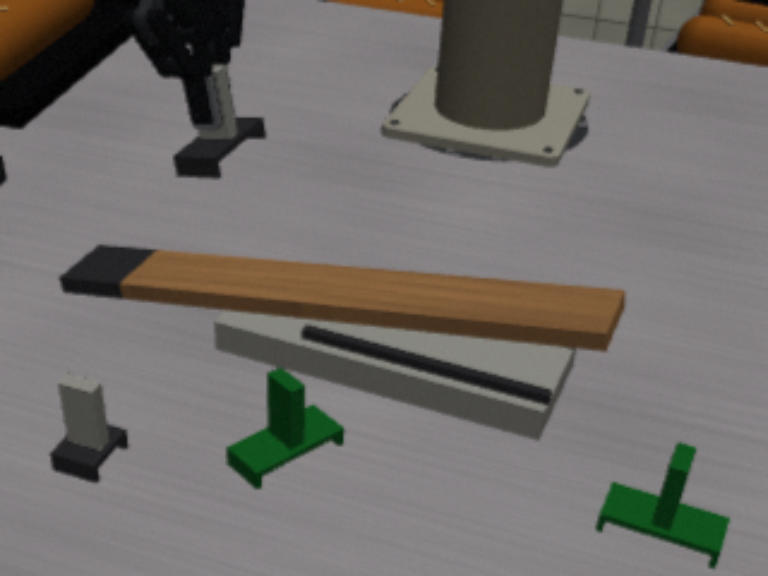

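The wrist view shows the clip straddling the board's line (board at columns 278 to 378, clip centre at 324). I'll check this numerically from the wrist depth.

Run:
```python
from h import *
from scipy.spatial.transform import Rotation as Ro
c=load('w10'); W=pts(c); o=bot.get_obs()
T=(W-o['eef_pos'])@Ro.from_quat(o['tool_rot']).as_matrix()
q=(T[...,0]>.035)&(T[...,0]<.2)&(np.abs(T[...,1])<.05)&(T[...,2]>.12)&(T[...,2]<.145)
n,l,s,_=cv2.connectedComponentsWithStats(q.astype(np.uint8));k=1+np.argmax(s[1:,4]);m=l==k;p=T[m]
print(s[k],np.round(np.median(p,0),4),np.round(np.polyfit(p[:,0],p[:,2],1),4),cv2.minAreaRect(p[:,:2].astype(np.float32)))
# centre vs x
for x in np.arange(.04,.2,.03):
    a=p[np.abs(p[:,0]-x)<.005]; 
    if len(a): print(round(x,2),np.round([a[:,1].min(),a[:,1].max()],4))
row=c['frame'][50:80,320:335].mean((1,2)).round(); print(row)
r=np.argmax(np.diff(row)); print(50+r, T[50+r,327])
# block edge top: 
print(T[203:218:2,270], )
```

```text
[  276     0   105   178 17498] [0.0904 0.003  0.1361] [0.0017 0.136 ] ((0.08602876961231232, 0.003112148493528366), (0.10210797190666199, 0.060226768255233765), 0.1850394606590271)
0.04 [-0.0271  0.0328]
0.07 [-0.027   0.0331]
0.1 [-0.0268  0.0332]
0.13 [-0.0268  0.0332]
[ 60.  59.  59.  59.  59.  59.  59.  59.  59.  59.  60.  60.  60.  60.
  60.  90. 123. 127. 127. 127. 126. 126. 125. 125. 125. 125. 125. 125.
 125. 125.]
65 [0.10207765 0.00294561 0.13471154]
[[ 0.00998772 -0.03909607  0.17165092]
 [ 0.00945723 -0.03859087  0.16732652]
 [ 0.00904902 -0.03803785  0.16264925]
 [ 0.00833056 -0.03767578  0.15943943]
 [ 0.00787847 -0.03718514  0.15526039]
 [ 0.0071923  -0.03683592  0.15216673]
 [ 0.00673877 -0.03637979  0.14827073]
 [ 0.00486966 -0.03665637  0.14993239]]
```

Call:
play_rows:
  plan: [5,1.5,20,0,0,0,5,1,25,0,0,0.003,0,0,25,0,0,0,0,0,18,0,0,0,0,0,8,0,0,0,0,0,0,0,0,0,0,0,0,0,0,0]

```text
clock: 20.7
eef_pos: [0.4724, -0.0973, 0.0798]
tool_rot: [-0.688, 0.721, 0.057, 0.06]
ft_force: [-0.1, 0.3, -0.6]
grip_width: 0.0109
```

```bash
python3 tgt.py
python3 - <<'E'
from h import *
from scipy.spatial.transform import Rotation as Ro
c=snap('wrist','w11'); W=pts(c); o=bot.get_obs()
T=(W-o['eef_pos'])@Ro.from_quat(o['tool_rot']).as_matrix()
for x in (.04,.06):
    a=T[(np.abs(T[...,0]-x)<.004)&(np.abs(T[...,1])<.05)&(T[...,2]>.03)&(T[...,2]<.05)]
    if len(a): print(x,np.round([a[:,1].min(),a[:,1].max(),np.median(a[:,2])],4))
c=snap('scene','s11'); cv2.imwrite('pics/s11z.png',cv2.resize(c['frame'][60:300,180:500],None,fx=2.4,fy=2.4))
E
```

```text
tcp [ 0.4724 -0.0973  0.0798] rot err rotvec tool [-0.001  -0.0001  0.0007]
to seat in tool axes mm [ 0.3 -0.4 15.8] ft [-0.1  0.3 -0.6] 20.7
0.04 [-0.0286  0.0314  0.0414]
0.06 [-0.0286  0.0316  0.0414]
```

View pics/w11.png

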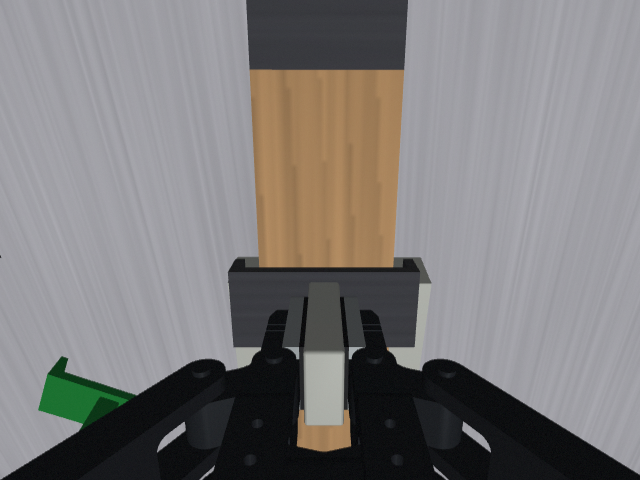

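View pics/s11z.png

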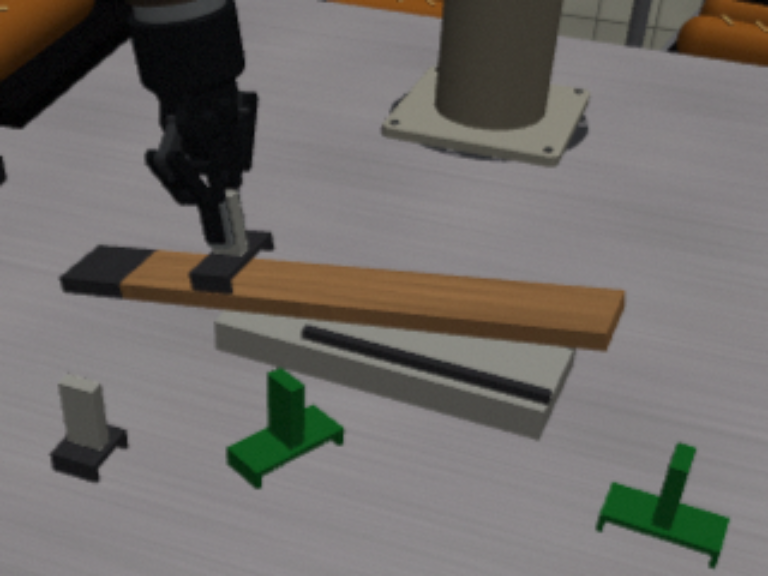

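The clip is centred over the board and about 16 mm above it (board columns 255–395, legs outside). I'll lower it gently.

Call:
play_rows:
  plan: [0,1,5,0,0,0,0,0,5,0,0,0,0,0,3,0,0,0,0,0,1,0,0,0,0,0,0,0,0,0,0,0,0,0,0,0]

```text
clock: 21.55
eef_pos: [0.4709, -0.0948, 0.0653]
tool_rot: [-0.688, 0.721, 0.057, 0.06]
ft_force: [0.5, -0.4, 1.0]
grip_width: 0.0113
```

```bash
python3 tgt.py
```

```text
tcp [ 0.4709 -0.0948  0.0653] rot err rotvec tool [0.0003 0.0003 0.0001]
to seat in tool axes mm [ 0.3 -2.   1.2] ft [ 0.5 -0.4  1. ] 21.55
```

Call:
play_rows:
  plan: [0,0,1,0,0,0,0,0,0,0,0,0,0,0,0,0,0,0]

```text
clock: 21.92
eef_pos: [0.4708, -0.0946, 0.0642]
tool_rot: [-0.688, 0.721, 0.057, 0.06]
ft_force: [-0.5, 0.6, -0.6]
grip_width: 0.0114
```

```bash
python3 tgt.py
python3 - <<'E'
from h import *
from scipy.spatial.transform import Rotation as Ro
c=snap('wrist','w12'); W=pts(c); o=bot.get_obs()
T=(W-o['eef_pos'])@Ro.from_quat(o['tool_rot']).as_matrix()
for x in (.03,.04,.05):
    a=T[(np.abs(T[...,0]-x)<.004)&(np.abs(T[...,1])<.05)&(T[...,2]>.015)&(T[...,2]<.035)]
    if len(a): print(x,np.round([a[:,1].min(),a[:,1].max(),np.median(a[:,2])],4))
E
```

```text
tcp [ 0.4708 -0.0946  0.0642] rot err rotvec tool [0.0005 0.0004 0.0001]
to seat in tool axes mm [ 0.3 -2.1  0. ] ft [-0.5  0.6 -0.6] 21.925
0.03 [-0.0305  0.0298  0.0255]
0.04 [-0.0306  0.0297  0.0255]
0.05 [-0.0305  0.0297  0.0256]
```

View pics/w12.png

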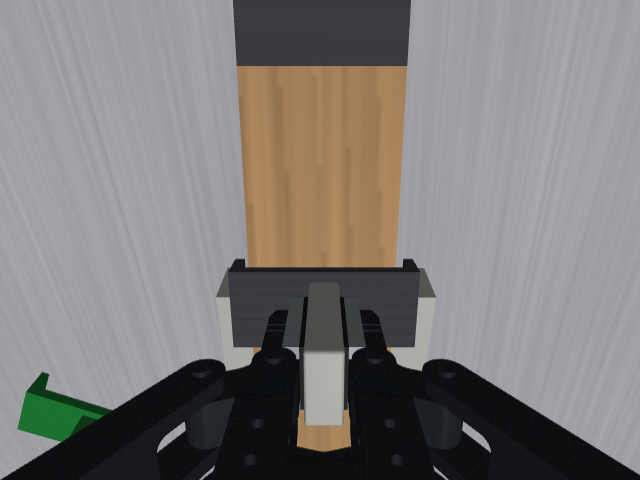

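The clip is within half a millimetre of the board and centred, so I'll release it and back off along the tool axis.

Call:
play_rows:
  plan: [0,0,0,0,0,0,0,0,0,0,0,0,0,0,0,0,0,0,0,0,0,0,0,0,0,0,0,0,0,0,0,0,0,0,0,0,0,0,-20,0,0,0,0,0,-40,0,0,0,0,0,-40,0,0,0,0,0,-40,0,0,0,0,0,0,0,0,0,0,0,0,0,0,0]
  hand: 100

```text
clock: 23.48
eef_pos: [0.4694, -0.1176, 0.2017]
tool_rot: [-0.688, 0.721, 0.058, 0.06]
ft_force: [0.1, 0.9, -0.5]
grip_width: 0.085
```

```bash
python3 tgt.py
python3 - <<'E'
from h import *
from scipy.spatial.transform import Rotation as Ro
c=snap('wrist','w13'); W=pts(c); o=bot.get_obs()
T=(W-o['eef_pos'])@Ro.from_quat(o['tool_rot']).as_matrix()
p=T[(np.abs(T[...,0])<.1)&(np.abs(T[...,1])<.05)&(T[...,2]>.05)]
print('levels',np.histogram(p[:,2],bins=np.arange(.08,.24,.005)))
c=snap('scene','s13'); cv2.imwrite('pics/s13z.png',cv2.resize(c['frame'][60:300,180:500],None,fx=2.4,fy=2.4))
E
```

```text
tcp [ 0.4694 -0.1176  0.2017] rot err rotvec tool [ 0.0012  0.0006 -0.0001]
to seat in tool axes mm [  0.3  -2.6 139.5] ft [ 0.1  0.9 -0.5] 23.475
levels (array([    0,     0,     0,     0,     0,   649,   155,    38,    37,
          32,    34,    28,    33,    29,    25,  3378, 15463,  2778,
          13,   323,  1670,  2695,  2442,  1588,   848,     6,     0,
           0,     0,     0,     0]), array([0.08 , 0.085, 0.09 , 0.095, 0.1  , 0.105, 0.11 , 0.115, 0.12 ,
       0.125, 0.13 , 0.135, 0.14 , 0.145, 0.15 , 0.155, 0.16 , 0.165,
       0.17 , 0.175, 0.18 , 0.185, 0.19 , 0.195, 0.2  , 0.205, 0.21 ,
       0.215, 0.22 , 0.225, 0.23 , 0.235]))
```

View pics/w13.png

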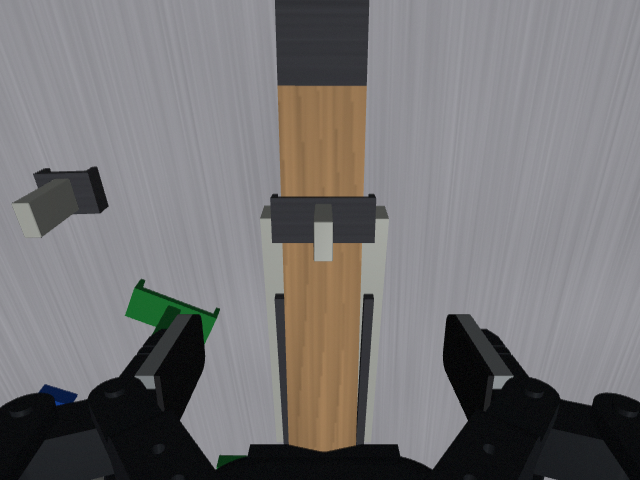

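View pics/s13z.png

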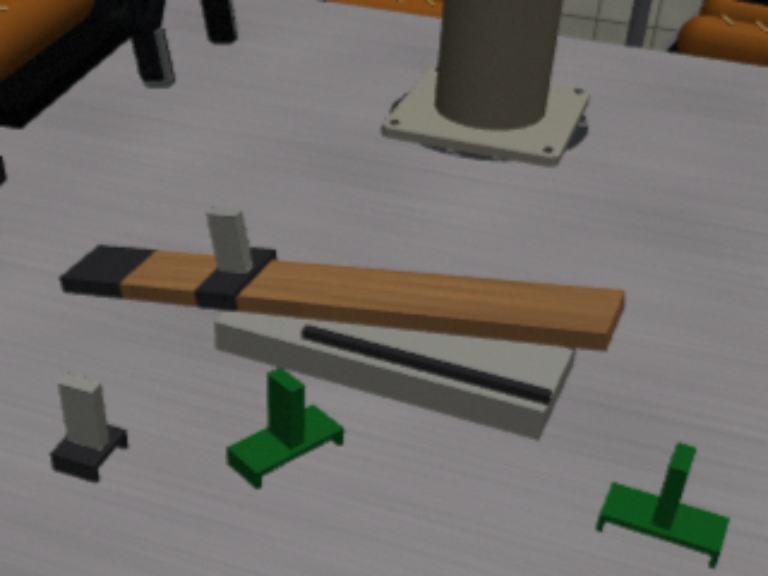

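The clip is seated astride the board, with its plate at px (323,220) and the board still tipped. I'll do a last numerical check.

Run:
```python
from h import *
from scipy.spatial.transform import Rotation as Ro
c=load('w13'); W=pts(c); o=bot.get_obs()
T=(W-o['eef_pos'])@Ro.from_quat(o['tool_rot']).as_matrix()
S=T[85,323]; print('steel line',S)
def comp(lo,hi,x0,x1):
    q=(T[...,2]>lo)&(T[...,2]<hi)&(T[...,0]>x0)&(T[...,0]<x1)&(np.abs(T[...,1])<.06)
    n,l,s,_=cv2.connectedComponentsWithStats(q.astype(np.uint8));k=1+np.argmax(s[1:,4]);p=T[l==k];return np.round(np.median(p,0),4),cv2.minAreaRect(p[:,:2].astype(np.float32)),p
_,r,p=comp(.157,.1625,-.04,.05); print('plate',_,r)
m2,r2,p2=comp(.1625,.168,.03,.15); print('board',m2,r2)
print('clip x on board', .165-(S[0]-r[0][0]),'y',r[0][1]-r2[0][1])
_,r3,_=comp(.105,.112,-.05,.05); print('fin top',_,r3)
c=load('s13');W=pts(c)
print('small',rect(W,None,.008,.025,(.63,.72,-.15,-.07))[0])
```

```text
steel line [ 0.09208933 -0.00091898  0.16368057]
plate [ 0.0009 -0.0009  0.1591] ((-0.001133795827627182, -0.0010471940040588379), (0.0759132131934166, 0.03590463474392891), 89.53340911865234)
board [ 0.0915 -0.0016  0.1641] ((0.08655621856451035, -0.001849006861448288), (0.06027469038963318, 0.11311988532543182), 89.94995880126953)
clip x on board 0.07177687008502881 y 0.0008018128573894501
fin top [[ 0.01247075 -0.00562016  0.11100515]
 [ 0.01241315 -0.00501619  0.11122213]
 [ 0.01229791 -0.00380502  0.11165619]
 ...
 [-0.01317096  0.00363106  0.1102065 ]
 [-0.01288641  0.00424266  0.10944944]
 [-0.01292186  0.00486783  0.10954604]] ((-0.0004550665616989136, -0.0010156272910535336), (0.011635549366474152, 0.025992682203650475), 89.66362762451172)
small ((0.6714622974395752, -0.10869522392749786), (0.03507015109062195, 0.045670513063669205), 87.9783935546875)
```

```bash
python3 -c "
from h import *
print(bot.job_done()); print(bot.get_obs()['clock'])"
```

```text
the job is handed in; nothing more can be done
None
the job is handed in; nothing more can be done
```

The job is done and handed in at about 23.6 s of the 64 s allowed. I have no verdict from the system, only my own checks.

**Pushing:** I pushed the board with the closed fingers in steps of about 10 mm (first 12.7 mm, last about 8 mm), backing off each time. After the seventh push it tipped by itself with the gripper clear of it. It slopes about 9.5° with the steel end on the table.

**Clip:** I gripped the wider white-finned clip, tilted it to match the board, set it astride the board above the edge, let go and backed away.

**Last checks (cameras):**

| Check | Measured |
|---|---|
| Clip along the board, from its origin towards the steel | 71.8 mm |
| Clip off the board's middle line | 0.8 mm |
| Clip square to the board | within about 0.5° |
| Clip plate top above the board's top | 5 mm, so seated |
| Smaller clip | under 1 mm from its start (measurement noise) |

The board was still tipped in the last picture.

**Disagreement:** the top and wrist cameras differed by about 2 mm across the board, within their calibration error. I went by the wrist view, which shows clip and board together.

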